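Lock a wire spool on its bonder spindle with a side-entry retaining clip

ROBOT

A 6-joint arm with a two-finger parallel gripper is mounted at the origin on the work surface. World frame = base frame: x ahead of the robot, y to its left, z up, the work surface at z = 0. Lengths are in m, angles in rad, forces in N, time in s.
With the tool pointing down it reaches from about 0.35 to 0.85 m from the base axis. Payload 8.1 kg.
Tool frame: the origin (TCP) lies midway between the tips of the shut fingers; the grasp point (between the pads) lies 19 mm behind it; z points along the fingers, y is the direction in which the jaws open and shut (so a half turn about z gives the same grasp; the last joint's range is limited). The gripper opens to 93 mm and grips with 3 to 60 N. Pads are 15 mm wide; open, the fingers measure 128 mm over their backs; the gripper's body (75 mm by 188 mm) begins 65 mm behind the grasp point.
Start: joints at [1.108, 0.13, 1.488, -0, 1.523, -0.085], TCP at [0.221, 0.558, 0.219] pointing down, gripper open.
Joint ranges: [-2.96, 2.96], [-0.89, 2.26], [0.02, 2.5], [-1.34, 4.48], [0, 2.73], [-2.66, 2.66]. Speed limits (rad/s): [2.39, 2.39, 2.79, 3.14, 3.14, 3.14].

INTERFACE

Orientations are given as a rotation vector (axis times angle).
In Python, from plant import robot gives the robot as it stands. The module is installed in compiled form; this text tells all that it offers.
- The arm moves only by the shell command python3 -m pendant 'ROWS' [FORCE]. ROWS is JSON, a list of rows, each an object with "translation": the shift along the tool's x, y, z in mm, a list of three; "twist": the turn, a rotation vector about the tool's x, y, z in rad, a list of three; "grip": the opening, from -1 (shut) to 1 (fully open). A call has exactly 10 rows; each row shifts and turns the pose as measured when the row begins, along the tool's axes as they then stand; what a row does not reach is not made up. A row lasts 1/10 s, in which the tool goes at most 50 mm and 8.59 degrees, less where a joint would pass 70% of its speed; a pose out of reach is approached as far as the arm can. A call is refused whole if a number of a shift passes 50 or a number of a turn 0.15, either way. A call with a gripper value outside its range is refused whole. The fingers move at their own pace and stop on an object; FORCE is the grip in N (left out, the last holds). Time passes only in rows, so rows that do not move let the fingers close, or fill a call up. It gives the time, the measured TCP pose, the force and the opening at its end, in the units of the state.
- robot.read_state(): the state, without advancing time (a new reading comes with each control period).
- robot.read_camera(name): name is "scene" or "top"; returns (picture, depth): 480x640x3 uint8, red, green, blue; 480x640 float32, m along the optical axis (not along the pixel's ray), 0 where there is no reading.
- robot.camera_info(name): a dict with "vertical_fov" (degrees; the focal length in pixels is half the picture's height over the tangent of half this angle, whatever the lens; pixels are square), "cx", "cy" (the principal point, pixels), "cam_to_world" (4x4, takes a point from camera to world coordinates). Camera axes: x right, y up, looking along -z (the intrinsics and any distortion apply to the point x, -y, -z); pixel columns grow to the right and rows downward; lengths in m; the calibration is good to about 2 mm. A picture is of the moment at which its call begins. camera_info takes no time and is no camera call.
- robot.close_job(): hands the job in, once; it reports no verdict.
The state is a dict: "t": time; "q": joint angles; "dq": joint speeds; "joint_torque": joint torques, N m; "tool_pos": TCP position; "orientation": TCP orientation; "force": force on the tool from outside, world axes, zero at the start; "wrist_torque": the same for the moment, N m; "opening": finger opening in m.
Only numpy, scipy, OpenCV 4.12 (cv2) and the standard library are available. Lean on these libraries where they do the work, as an engineer would, in place of code of your own. Each camera call takes 0.05 s, during which the arm holds its last target. There are 200 camera calls.

TASK

The wire spool is already on the upright spindle of the bonding machine's feed stand: pick up the loose retaining clip by its orange grip, feel for the spool's top face with it, and push the clip sideways, lying flat just on that face, into the spindle's groove until it snaps in and is fully home. Be gentle: it clicks in under a push of less than a kilogram-force, and pushing or pressing several times as hard damages the spindle. Let go of the clip, leave it seated, and leave the bottle, the spare spool and the chip tray where they stand.

Things in the scene. Friction and masses are not known exactly. Their poses are not given: they have to be found in the camera images.
- clip: Loose retaining clip, about 50 g: a flat steel fork 5 mm thick, lying flat, orange square grip post at its tail. Origin: underside, under the post's centre. +x points from the post to the fork's open mouth, z up. Tail 22 x 22 mm centred under the post, then a neck 16 mm wide; two bright sprung jaws from 32 to 62 mm ahead of the origin, 32 mm wide over both.
- grip (a point): Centre of the top of the clip's orange grip post, 39 mm above the clip's underside. The post is 14 x 14 mm, its sides along the clip's x and y, and rises from the 5 mm thick plate.
- clip_seat (a point): Point on the clip's underside, 46 mm ahead (+x) of the clip's origin: centre of the space between the jaws, which lies on the spindle's axis when the clip is fully home.
- throat (a point): Point on the clip's underside midway between the jaws' round noses, 53 mm ahead of the clip's origin, 9 mm behind the tips. Throat there 12 mm wide, mouth at the tips about 24 mm. The noses spring apart sideways and close again behind the groove's 16 mm core.
- spindle: Fixed feed stand: aluminium base 110 x 90 x 12 mm, above it a spool of copper wire, aluminium flanges 72 mm across. Spool and upright spindle sit on a height-adjusted seat, firmly set: the spool's flat top face is anywhere from 40 to 60 mm above the table. The steel spindle ends in a collar 24 mm across, from 7 to 25 mm above that face. Origin: on the table under the axis, z up; +x towards the guide post.
- groove (a point): On the spindle's axis, 50 mm above the table: the MIDDLE of the range of the spool face's height; feel for the true one (10 mm lower to 10 mm higher). The groove is 7 mm high from that face up, core 16 mm across. The 5 mm clip meets the core when clip_seat is about 13 mm short of the axis; it resists with some 5 to 10 N, snaps in, then stops dead. Never load spindle or spool over 30 N.
- guide_post (a point): Top of the yellow-capped fixed guide post on the far side of the stand, 50 mm from the spindle's axis, 100 mm above the table; rod 8 mm, cap 14 mm across. Push the clip in from the opposite, open side, moving towards this post (within about 45 degrees).
- bottle: Bystander: small amber bottle with a black cap, 38 mm in diameter, 75 mm high; origin at the centre of its underside.
- spare_spool: Bystander: brass spare spool, 50 mm in diameter, 30 mm high; origin at the centre of its underside.
- chip_tray: Bystander: black divided chip tray, 70 x 70 x 18 mm; origin at the centre of its underside.
Mind the look-alikes: they are no part of the job. What is shaped like the clip but purple, red or turquoise is not meant.

How it is judged:
By the outcome, as a careful person would: the job done as asked, in the order asked, and still so for the second after the job is handed in, with the robot touching nothing.
It also fails if it takes over 48 s, if anything falls off the work surface, if the arm or the gripper's body presses on something with over 40 N, if the wrist force passes 120 N, or if a joint passes its speed limit or range.

## Working session

There is one attempt and no reset: what is moved stays moved. The work goes in short steps, Python scripts to look and compute and a shell command to move; the robot and the scene stay as the last step left them, time stands still between calls to the robot, and variables do not carry over. Pictures are saved under pics/ and viewed, about 8 in all and at most 12, crops included, and the job is handed in when it is done.

```bash
mkdir -p pics; cat > h.py <<'E'
import numpy as np, cv2
from plant import robot
def cam(n):
    i=robot.camera_info(n); f=240/np.tan(np.radians(i["vertical_fov"])/2)
    return f,i["cx"],i["cy"],np.array(i["cam_to_world"])
def ray_z(n,u,v,z):
    f,cx,cy,T=cam(n); d=T[:3,:3]@np.array([(u-cx)/f,-(v-cy)/f,-1]); o=T[:3,3]
    return o+d*(z-o[2])/d[2]
def pts(n,dep):
    f,cx,cy,T=cam(n); v,u=np.mgrid[:480,:640]
    P=np.stack([(u-cx)/f*dep,-(v-cy)/f*dep,-dep],-1); return P@T[:3,:3].T+T[:3,3]
E
python3 - <<'E'
from h import *
for n in("scene","top"):
    print(robot.camera_info(n))
    p,d=robot.read_camera(n); np.savez(f"{n}0.npz",p=p,d=d); cv2.imwrite(f"pics/{n}0.png",p[...,::-1])
print(robot.read_state())
E
```

```text
{'vertical_fov': 55.16861208839259, 'cx': 320.8622500672329, 'cy': 240.65649728392262, 'cam_to_world': array([[ 0.05833538, -0.68965224,  0.7217872 ,  1.21853828],
       [ 0.99823097,  0.04861537, -0.03422683, -0.0428149 ],
       [-0.01148534,  0.72250698,  0.69126822,  0.7126704 ],
       [ 0.        ,  0.        ,  0.        ,  1.        ]])}
{'vertical_fov': 43.25204805301759, 'cx': 314.5323426947896, 'cy': 238.05285047292483, 'cam_to_world': array([[-0.01208034,  0.9933066 , -0.11487416,  0.48026474],
       [-0.99984847, -0.01343942, -0.01106389, -0.02546985],
       [-0.01253367,  0.1147231 ,  0.99331844,  1.09769093],
       [ 0.        ,  0.        ,  0.        ,  1.        ]])}
{'t': 0.1, 'q': array([ 1.10755441e+00,  1.31085722e-01,  1.48915415e+00, -1.54049726e-05,
        1.52301827e+00, -8.53900482e-02]), 'dq': array([ 0.00076831, -0.00186082, -0.0010201 , -0.00063985,  0.00091997,
        0.00092629]), 'joint_torque': array([ 2.49956047e-04, -5.61340141e+01, -4.93096733e+01,  7.70209450e-02,
        2.90484040e-02,  9.12338578e-06]), 'tool_pos': array([0.22110331, 0.55722215, 0.21770122]), 'orientation': array([-5.89920523e-01, -3.08526341e+00,  2.52451346e-03]), 'force': array([ 0.87639443, -0.04986412, -0.25901016]), 'wrist_torque': array([-0.04997822, -0.03655942,  0.0334706 ]), 'opening': 0.09300890194239626}
```

View pics/scene0.png

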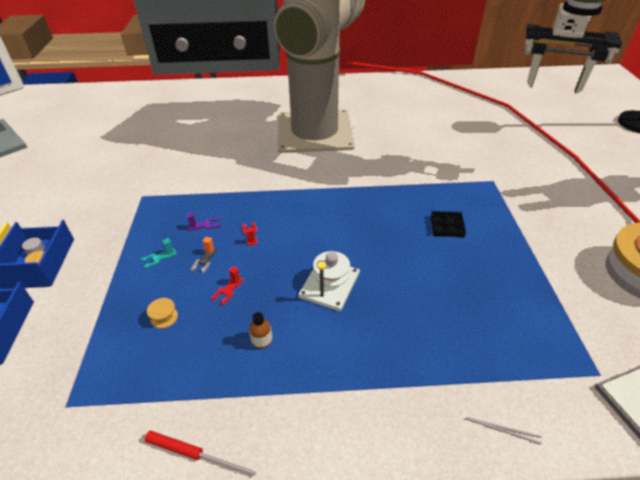

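View pics/top0.png

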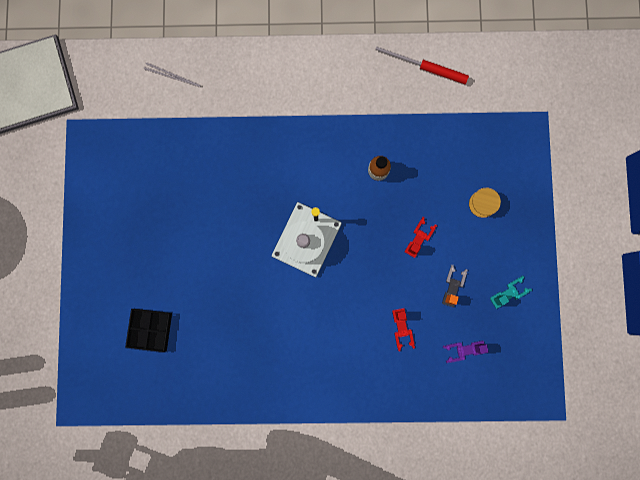

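The top view shows the orange clip's post at about (453,300) with its jaws at (457,270). The spindle collar is at (303,241) and the yellow cap at (316,213). The red, turquoise and purple forks are look-alikes. The scene view agrees: orange at (208,246), cap at (321,266).

```bash
cat > m.py <<'E'
from h import *
def blob(m,near,r=40):
    n,l,s,c=cv2.connectedComponentsWithStats(m.astype(np.uint8))
    k=[(s[i,4],i) for i in range(1,n) if np.hypot(*(c[i]-near))<r]
    i=max(k)[1]; return l==i,c[i],s[i,4]
E
python3 - <<'E'
from m import *
for n,o,y in(("top",(453,300),(316,213)),("scene",(208,246),(321,266))):
    z=np.load(n+"0.npz"); p=z["p"];d=z["d"]; P=pts(n,d); hsv=cv2.cvtColor(p,cv2.COLOR_RGB2HSV)
    H,S,V=[hsv[...,i].astype(int) for i in range(3)]
    for nm,m,c,h in(("orange",(H>5)&(H<16)&(S>170)&(V>120),o,.039),("yellow",(H>20)&(H<35)&(S>130)&(V>120),y,.1)):
        b,cc,a=blob(m,c,12); q=P[b]; zt=np.percentile(q[:,2],90); top=b&(P[...,2]>zt-.008)
        vv,uu=np.where(top)
        print(n,nm,cc,a,"ray",ray_z(n,uu.mean(),vv.mean(),h).round(4),"depth med",np.median(P[top],0).round(4))
    if n=="top":
        # jaw/fork region: bright grey pixels near clip
        g=(S<90)&(V>90)&(np.hypot(*(np.mgrid[:480,:640][::-1]-np.array([457,272])[:,None,None]))<22)
        vv,uu=np.where(g); print("jaws",len(uu),uu.min(),uu.max(),vv.min(),vv.max(),ray_z(n,uu.mean(),vv.mean(),.005).round(4))
        # collar: highest points near the spindle
        r=np.s_[215:265,278:330]; Q=P[r].reshape(-1,3); 
        A=P[225:256,288:320,2]; print((A[::3,::3]*1000).round().astype(int))
        im=cv2.hconcat([cv2.resize(p[250:320,415:495],None,fx=5,fy=5,interpolation=3),cv2.resize(p[195:265,270:350],None,fx=5,fy=5,interpolation=3)])
        cv2.imwrite("pics/crop1.png",im[...,::-1])
E
```

```text
top orange [451.57142857 298.82417582] 91 ray [ 0.4926 -0.2526  0.039 ] depth med [ 0.493  -0.253   0.0383]
top yellow [315.21818182 211.47272727] 55 ray [ 0.6401 -0.016   0.1   ] depth med [ 0.6397 -0.0157  0.0992]
jaws 126 446 467 265 286 [ 0.5365 -0.2685  0.005 ]
[[17 11 53 54 51 50 52 49 53 54  9]
 [53 51 52 55 51 53 51 54 50 56 51]
 [50 55 53 52 52 52 54 53 52 52 51]
 [52 53 49 50 52 75 52 51 55 54 52]
 [53 56 51 78 77 81 77 51 52 54 51]
 [54 50 52 77 74 82 76 72 54 55 54]
 [53 57 52 78 76 76 79 76 48 55 56]
 [51 51 52 52 73 73 74 52 52 52 53]
 [55 53 53 51 56 52 53 54 52 51 50]
 [51 51 51 49 52 52 55 49 57 50 54]
 [51 56 51 52 53 52 53 52 50 53 53]]
scene orange [208.11458333 245.0625    ] 96 ray [ 0.4984 -0.2513  0.039 ] depth med [ 0.4962 -0.2523  0.0373]
scene yellow [321.21428571 265.26190476] 42 ray [ 0.6436 -0.0157  0.1   ] depth med [ 0.6425 -0.0158  0.0988]
```

View pics/crop1.png

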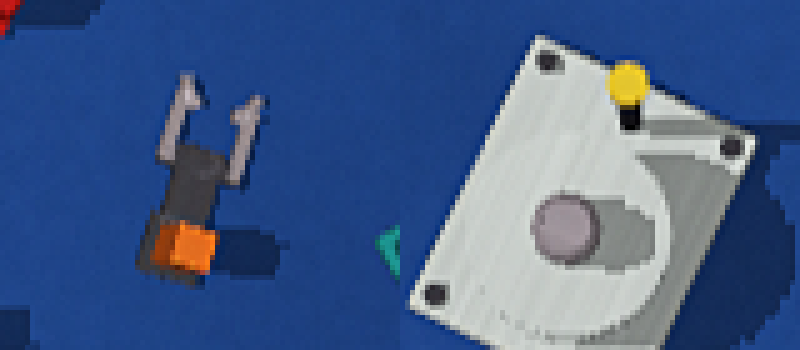

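```bash
python3 - <<'E'
from m import *
z=np.load("top0.npz"); p=z["p"];d=z["d"]; P=pts("top",d); hsv=cv2.cvtColor(p,cv2.COLOR_RGB2HSV)
H,S,V=[hsv[...,i].astype(int) for i in range(3)]
b,c,a=blob((H>5)&(H<16)&(S>170)&(V>200),(453,300),12); print("post bright",c,a,ray_z("top",*c,.039).round(4))
L=lambda x,y,h=.005: ray_z("top",415+x/5-.4,250+y/5-.4,h)
t=(L(188,75)+L(262,98))/2; ba=(L(162,160)+L(240,183))/2
print("tips",t,"base",ba); v=t-ba; print("yaw",np.degrees(np.arctan2(v[1],v[0]))); w=L(188,75)-L(262,98);print(np.degrees(np.arctan2(w[1],w[0]))-90, np.linalg.norm(w))
u=(t-ray_z("top",*c,.039)); print("post->tip",np.linalg.norm(u[:2]),np.degrees(np.arctan2(u[1],u[0])))
for n,near in(("top",(303,241)),("scene",(332,258))):
    z=np.load(n+"0.npz"); D=cv2.medianBlur(z["d"],3); Q=pts(n,D); m=(Q[...,2]>.066)&(Q[...,2]<.09)
    b,c,a=blob(m,near,15); q=Q[b]; print(n,"collar",c,a,q.mean(0).round(4),"ray",ray_z(n,*c,np.median(q[:,2])).round(4))
    R=np.hypot(Q[...,0]-.592,Q[...,1]-.008); f=(R>.018)&(R<.032)&(Q[...,2]>.035)&(Q[...,2]<.066)
    # y<.03 part unaffected by shadow
    print(n,"face",np.median(Q[f],0).round(4),f.sum())
E
```

```text
post bright [453.32142857 299.125     ] 56 [ 0.4928 -0.2532  0.039 ]
tips [ 0.55077917 -0.27403644  0.005     ] base [ 0.52033352 -0.26423287  0.005     ]
yaw -17.848671236711937
-18.20865675095743 0.027642830217830424
post->tip 0.0616340377944793 -19.723948810262176
top collar [302.7483871  240.61935484] 155 [0.5943 0.006  0.0761] ray [0.5942 0.006  0.0765]
top face [0.5914 0.0081 0.0524] 724
scene collar [330.82142857 257.15178571] 112 [0.5996 0.0053 0.0744] ray [0.6012 0.0052 0.0761]
scene face [0.5959 0.0168 0.0519] 296
```

```bash
R='{"translation":[-30,-36,0],"twist":[0,0,-0.005],"grip":-0.14}'; python3 -m pendant '[{"translation":[-30,-36,0],"twist":[0,0,0],"grip":-0.14},{"translation":[-30,-36,0],"twist":[0,0,0],"grip":-0.14},{"translation":[-30,-36,0],"twist":[0,0,0],"grip":-0.14},{"translation":[-30,-36,0],"twist":[0,0,0],"grip":-0.14},{"translation":[-30,-36,0],"twist":[0,0,0],"grip":-0.14},{"translation":[-30,-36,0],"twist":[0,0,0],"grip":-0.14},{"translation":[-30,-36,0],"twist":[0,0,0],"grip":-0.14},{"translation":[-30,-36,0],"twist":[0,0,0],"grip":-0.14},{"translation":[-30,-36,0],"twist":[0,0,0],"grip":-0.14},{"translation":[-30,-36,0],"twist":[0,0,0],"grip":-0.14}]'
cat > g.py <<'E'
# prints tool-axis shift (mm) and twist z needed to reach TCP x y z with clip yaw (deg)
import sys
from h import *
from scipy.spatial.transform import Rotation as Ro
x,y,z,yaw=map(float,sys.argv[1:5]); s=robot.read_state()
R=Ro.from_rotvec(s["orientation"]); a=np.radians(yaw)
T=Ro.from_matrix(np.array([[-np.cos(a),-np.sin(a),0],[-np.sin(a),np.cos(a),0],[0,0,-1]]).T.T)
print("t",s["t"],"pos",s["tool_pos"].round(4),"q",s["q"].round(2),"F",s["force"].round(1),"open",round(s["opening"],4))
print("shift mm",(R.inv().apply(np.array([x,y,z])-s["tool_pos"])*1000).round(1),"twist",(R.inv()*T).as_rotvec().round(3))
E
python3 g.py .495 -.2525 .1 -18.5
```

```text
t: 1.1
tool_pos: [0.3673, 0.0992, 0.2122]
orientation: [-0.572, -3.085, 0.015]
force: [0.2, -0.3, -0.1]
opening: 0.0396
t 1.1 pos [0.3673 0.0992 0.2122] q [ 0.14 -0.49  2.05 -0.01  1.59 -1.07] F [ 0.2 -0.3 -0.1] open 0.0396
shift mm [-245.6 -281.3  114.4] twist [-0.01  -0.003 -0.044]
```

```bash
python3 -m pendant '[{"translation":[-25,-29,8],"twist":[0,0,-0.005],"grip":-0.14},{"translation":[-25,-29,8],"twist":[0,0,-0.005],"grip":-0.14},{"translation":[-25,-29,8],"twist":[0,0,-0.005],"grip":-0.14},{"translation":[-25,-29,8],"twist":[0,0,-0.005],"grip":-0.14},{"translation":[-25,-29,8],"twist":[0,0,-0.005],"grip":-0.14},{"translation":[-25,-29,8],"twist":[0,0,-0.005],"grip":-0.14},{"translation":[-25,-29,8],"twist":[0,0,-0.005],"grip":-0.14},{"translation":[-25,-29,8],"twist":[0,0,-0.005],"grip":-0.14},{"translation":[-23,-25,8],"twist":[0,0,0],"grip":-0.14},{"translation":[0,0,0],"twist":[0,0,0],"grip":-0.14}]'
python3 g.py .495 -.2525 .06 -18.5; python3 - <<'E'
from h import *
im=[]
for n,(u,v) in(("top",(452,290)),("scene",(208,240))):
    p,d=robot.read_camera(n); im.append(cv2.resize(p[v-50:v+50,u-50:u+50],None,fx=4,fy=4,interpolation=2))
cv2.imwrite("pics/hover.png",cv2.hconcat(im)[...,::-1])
E
```

```text
t: 2.1
tool_pos: [0.4897, -0.2386, 0.1367]
orientation: [-0.52, -3.093, 0.012]
force: [-0.6, 1.0, 0.9]
opening: 0.04
t 2.1 pos [ 0.4897 -0.2386  0.1367] q [-0.54  0.04  1.74 -0.01  1.37 -1.78] F [-0.6  1.   0.9] open 0.04
shift mm [ -9.9 -10.7  76.8] twist [-0.008 -0.004 -0.01 ]
```

View pics/hover.png

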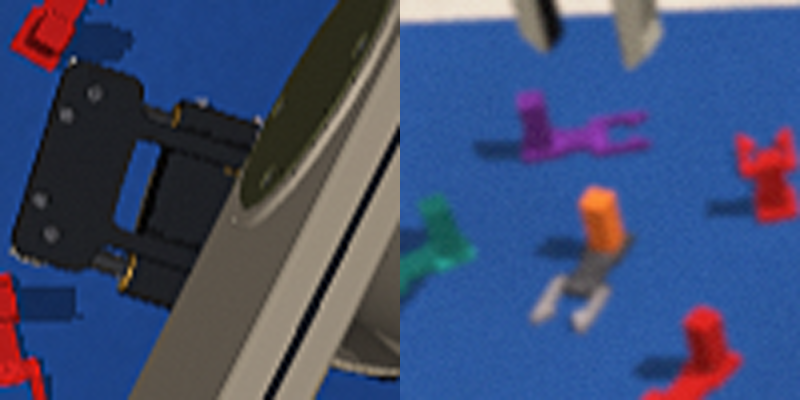

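The scene crop shows the orange post clear at about (208,244), with the open fingers above it. The top crop is hidden by the gripper. I'll go down.

```bash
python3 -m pendant '[{"translation":[-4,-4,16],"twist":[-0.004,-0.002,-0.005],"grip":-0.14},{"translation":[-4,-4,20],"twist":[-0.004,-0.002,-0.005],"grip":-0.14},{"translation":[-2,-3,20],"twist":[0,0,0],"grip":-0.14},{"translation":[0,0,20],"twist":[0,0,0],"grip":-0.14},{"translation":[0,0,0],"twist":[0,0,0],"grip":-0.14},{"translation":[0,0,0],"twist":[0,0,0],"grip":-0.14},{"translation":[0,0,0],"twist":[0,0,0],"grip":-0.14},{"translation":[0,0,0],"twist":[0,0,0],"grip":-0.14},{"translation":[0,0,0],"twist":[0,0,0],"grip":-0.14},{"translation":[0,0,0],"twist":[0,0,0],"grip":-0.14}]'
python3 g.py .495 -.2525 .0085 -18.5; python3 - <<'E'
from h import *
u,v=208,240
p,d=robot.read_camera("scene"); cv2.imwrite("pics/h2.png",cv2.resize(p[v-50:v+50,u-50:u+50],None,fx=5,fy=5,interpolation=2)[...,::-1])
E
```

```text
t: 3.2
tool_pos: [0.4985, -0.244, 0.0683]
orientation: [0.49, 3.093, -0.002]
force: [-0.1, -0.2, -0.8]
opening: 0.04
t 3.2 pos [ 0.4985 -0.244   0.0683] q [-0.55  0.12  1.78  0.    1.23 -1.81] F [-0.1 -0.2 -0.8] open 0.04
shift mm [ 1.3 -9.2 59.8] twist [0.    0.01  0.009]
```

View pics/h2.png

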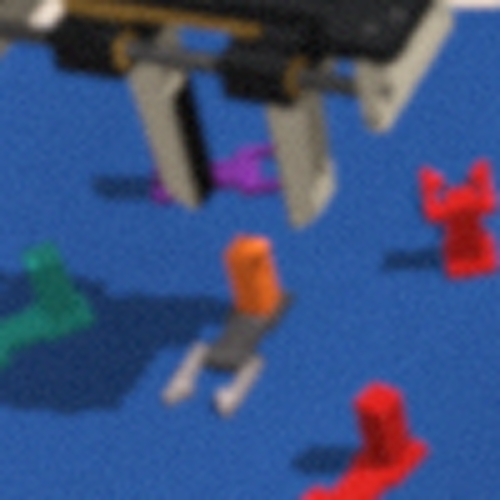

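The post sits just below the fingers, slightly off to the -y side, which agrees with the computed shift.

```bash
python3 -m pendant '[{"translation":[0.5,-5,6],"twist":[0,0.005,0.005],"grip":-0.14},{"translation":[0.5,-5,10],"twist":[0,0.005,0.004],"grip":-0.14},{"translation":[0,0,15],"twist":[0,0,0],"grip":-0.14},{"translation":[0,0,15],"twist":[0,0,0],"grip":-0.14},{"translation":[0,0,10],"twist":[0,0,0],"grip":-0.14},{"translation":[0,0,3],"twist":[0,0,0],"grip":-0.14},{"translation":[0,0,0],"twist":[0,0,0],"grip":-0.14},{"translation":[0,0,0],"twist":[0,0,0],"grip":-0.14},{"translation":[0,0,0],"twist":[0,0,0],"grip":-0.14},{"translation":[0,0,0],"twist":[0,0,0],"grip":-0.14}]'
python3 g.py .495 -.2525 .0085 -18.5
```

```text
t: 4.25
tool_pos: [0.493, -0.2536, 0.0024]
orientation: [-0.507, -3.097, -0.003]
force: [0.3, -0.5, 0.1]
opening: 0.0402
t 4.25 pos [ 0.493  -0.2536  0.0024] q [-0.57  0.23  1.8   0.    1.12 -1.81] F [ 0.3 -0.5  0.1] open 0.0402
shift mm [-1.5  1.7 -6.1] twist [ 0.001 -0.003 -0.002]
```

```bash
python3 -m pendant '[{"translation":[-1,1,-5],"twist":[0,0,0],"grip":-0.14},{"translation":[0,0,0],"twist":[0,0,0],"grip":-0.14},{"translation":[0,0,0],"twist":[0,0,0],"grip":-0.14},{"translation":[0,0,0],"twist":[0,0,0],"grip":-1},{"translation":[0,0,0],"twist":[0,0,0],"grip":-1},{"translation":[0,0,0],"twist":[0,0,0],"grip":-1},{"translation":[0,0,0],"twist":[0,0,0],"grip":-1},{"translation":[0,0,0],"twist":[0,0,0],"grip":-1},{"translation":[0,0,0],"twist":[0,0,0],"grip":-1},{"translation":[0,0,0],"twist":[0,0,0],"grip":-1}]' 45
python3 g.py .495 -.2525 .12 -25.4
```

```text
t: 5.25
tool_pos: [0.4958, -0.2537, 0.0099]
orientation: [0.507, 3.1, 0.001]
force: [-0.4, -0.4, 0.9]
opening: 0.0135
t 5.25 pos [ 0.4958 -0.2537  0.0099] q [-0.57  0.22  1.79  0.    1.13 -1.81] F [-0.4 -0.4  0.9] open 0.0135
shift mm [   1.1    0.9 -110.1] twist [0.    0.    0.119]
```

```bash
python3 -m pendant '[{"translation":[0,0,-6],"twist":[0,0,0],"grip":-1},{"translation":[0,0,-14],"twist":[0,0,0],"grip":-1},{"translation":[0,0,-14],"twist":[0,0,0.02],"grip":-1},{"translation":[0,0,-14],"twist":[0,0,0.02],"grip":-1},{"translation":[0,0,-14],"twist":[0,0,0.02],"grip":-1},{"translation":[0,0,-14],"twist":[0,0,0.02],"grip":-1},{"translation":[0,0,-14],"twist":[0,0,0.02],"grip":-1},{"translation":[0,0,-14],"twist":[0,0,0.02],"grip":-1},{"translation":[0,0,0],"twist":[0,0,0],"grip":-1},{"translation":[0,0,0],"twist":[0,0,0],"grip":-1}]'
python3 g.py .5202 .042 .12 -25.4
```

```text
t: 6.25
tool_pos: [0.4969, -0.2545, 0.1263]
orientation: [0.709, 3.056, -0.002]
force: [-0.7, -0.8, -1.7]
opening: 0.0137
t 6.25 pos [ 0.4969 -0.2545  0.1263] q [-0.57  0.08  1.72  0.    1.34 -1.68] F [-0.7 -0.8 -1.7] open 0.0137
shift mm [109.6 276.5   5.8] twist [-0.     0.005 -0.013]
```

```bash
python3 -m pendant '[{"translation":[6,14,0],"twist":[0,0.001,-0.002],"grip":-1},{"translation":[13,34,0],"twist":[0,0.001,-0.002],"grip":-1},{"translation":[13,34,0],"twist":[0,0.001,-0.002],"grip":-1},{"translation":[13,34,0],"twist":[0,0.001,-0.002],"grip":-1},{"translation":[13,34,0],"twist":[0,0.001,-0.002],"grip":-1},{"translation":[13,34,0],"twist":[0,0,0],"grip":-1},{"translation":[13,34,0],"twist":[0,0,0],"grip":-1},{"translation":[13,34,0],"twist":[0,0,0],"grip":-1},{"translation":[6,15,0],"twist":[0,0,0],"grip":-1},{"translation":[0,0,0],"twist":[0,0,0],"grip":-1}]'
python3 g.py .5202 .042 .12 -25.4
```

```text
t: 7.25
tool_pos: [0.5112, 0.0506, 0.1161]
orientation: [-0.688, -3.046, -0.003]
force: [-0.5, -0.4, -0.6]
opening: 0.0139
t 7.25 pos [0.5112 0.0506 0.1161] q [-0.01 -0.01  1.83  0.01  1.34 -1.13] F [-0.5 -0.4 -0.6] open 0.0139
shift mm [-11.7  -3.9  -4.1] twist [-0.002 -0.018 -0.001]
```

```bash
python3 -m pendant '[{"translation":[-5,-2,5],"twist":[0,-0.009,0],"grip":-1},{"translation":[-5,-1,10],"twist":[0,-0.009,0],"grip":-1},{"translation":[0,0,10],"twist":[0,0,0],"grip":-1},{"translation":[0,0,8],"twist":[0,0,0],"grip":-1},{"translation":[0,0,0],"twist":[0,0,0],"grip":-1},{"translation":[0,0,0],"twist":[0,0,0],"grip":-1},{"translation":[0,0,0],"twist":[0,0,0],"grip":-1},{"translation":[0,0,0],"twist":[0,0,0],"grip":-1},{"translation":[0,0,0],"twist":[0,0,0],"grip":-1},{"translation":[0,0,0],"twist":[0,0,0],"grip":-1}]'
python3 g.py .5202 .042 .075 -25.4;  python3 - <<'E'
from h import *
im=[]
for n,(u,v) in(("top",(300,245)),("scene",(326,250))):
    p,d=robot.read_camera(n); np.savez(n+"1.npz",p=p,d=d); im.append(cv2.resize(p[v-40:v+40,u-40:u+40],None,fx=5,fy=5,interpolation=2))
cv2.imwrite("pics/pre.png",cv2.hconcat(im)[...,::-1])
E
```

```text
t: 8.25
tool_pos: [0.5172, 0.0401, 0.0777]
orientation: [-0.696, -3.06, 0.006]
force: [0.6, 0.3, -1.2]
opening: 0.0136
t 8.25 pos [0.5172 0.0401 0.0777] q [-0.02  0.03  1.86 -0.    1.26 -1.14] F [ 0.6  0.3 -1.2] open 0.0136
shift mm [-1.9  3.   2.6] twist [-0.005 -0.002 -0.004]
```

View pics/pre.png

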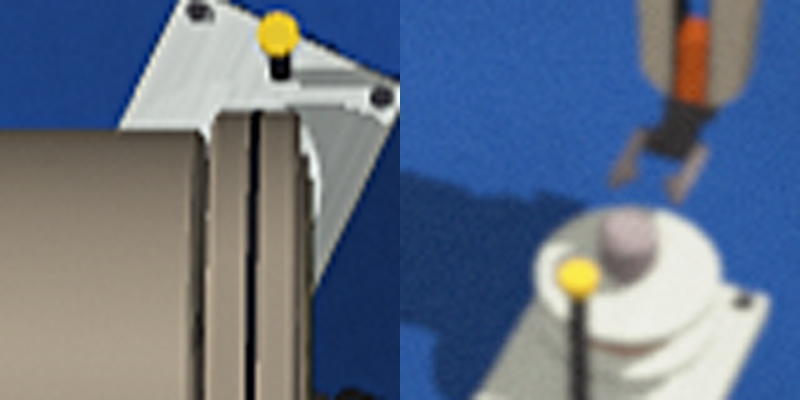

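The scene crop shows the clip held level. Its jaw tips are at about (330.4,246.6) and (341.6,249.2), pointing at the collar near (331,257). The arm hides the top view, so I'll measure the alignment in the scene view, where the bias is common to both.

```bash
python3 - <<'E'
from m import *
C=lambda x,y,h:ray_z("scene",286+(x-400)/5-.4,210+y/5-.4,h)
a,b=C(622,183,.070),C(678,197,.070); t=(a+b)/2; print(a,b,np.linalg.norm(a-b),t)
z=np.load("scene1.npz"); Q=pts("scene",cv2.medianBlur(z["d"],3)); m=(Q[...,2]>.066)&(Q[...,2]<.09)&(np.hypot(Q[...,0]-.6,Q[...,1]-.005)<.02)
bb,c,n=blob(m,(331,258),8); ax=ray_z("scene",*c,.0755); print("collar",c,n,ax)
d=np.array([.9033,-.4289]); e=np.array([.4289,.9033]); r=(ax-t)[:2]; print("tip->axis along",r@d,"left offset of axis",r@e)
w=(a-b); print("jaw line yaw",np.degrees(np.arctan2(w[1],w[0])))
print("expected tip",np.array([.5172,.0401])+.062*d)
p=z["p"]; hsv=cv2.cvtColor(p,cv2.COLOR_RGB2HSV);H,S,V=[hsv[...,i].astype(int) for i in range(3)]
bm,c,n=blob((H>3)&(H<18)&(S>150)&(V>80),(345,225),15); print("orange",c,n,ray_z("scene",*c,.089))
E
```

```text
[0.56477212 0.00628497 0.07      ] [0.57424525 0.0278774  0.07      ] 0.023579081614444254 [0.56950869 0.01708119 0.07      ]
collar [330.74782609 257.26956522] 115 [0.60094753 0.00508524 0.0755    ]
tip->axis along 0.03354376936303124 left offset of axis 0.0026481763160095813
jaw line yaw -113.68826131488416
expected tip [0.5732046 0.0135082]
orange [343.71428571 221.6122449 ] 98 [0.51422138 0.03812452 0.089     ]
```

```bash
python3 -m pendant '[{"translation":[-2,1,1],"twist":[-0.003,-0.001,-0.002],"grip":-1},{"translation":[-2,1,1],"twist":[-0.002,-0.001,-0.002],"grip":-1},{"translation":[-2,0.7,1],"twist":[0,0,0],"grip":-1},{"translation":[-1,0,1.5],"twist":[0,0,0],"grip":-1},{"translation":[0,0,1.5],"twist":[0,0,0],"grip":-1},{"translation":[0,0,1.5],"twist":[0,0,0],"grip":-1},{"translation":[0,0,1],"twist":[0,0,0],"grip":-1},{"translation":[0,0,0],"twist":[0,0,0],"grip":-1},{"translation":[0,0,0],"twist":[0,0,0],"grip":-1},{"translation":[0,0,0],"twist":[0,0,0],"grip":-1}]'
python3 g.py .5274 .0386 .062 -25.4
```

```text
t: 9.35
tool_pos: [0.5252, 0.0397, 0.0682]
orientation: [-0.69, -3.065, -0.001]
force: [0.1, -0.2, 0.3]
opening: 0.0139
t 9.35 pos [0.5252 0.0397 0.0682] q [-0.02  0.06  1.85  0.    1.23 -1.15] F [ 0.1 -0.2  0.3] open 0.0139
shift mm [-2.4 -0.1  6.2] twist [ 0.001 -0.     0.001]
```

```bash
python3 -m pendant '[{"translation":[-1,0,1],"twist":[0,0,0],"grip":-1},{"translation":[-1,0,1],"twist":[0,0,0],"grip":-1},{"translation":[0,0,0.7],"twist":[0,0,0],"grip":-1},{"translation":[0,0,0.7],"twist":[0,0,0],"grip":-1},{"translation":[0,0,0.7],"twist":[0,0,0],"grip":-1},{"translation":[0,0,0.5],"twist":[0,0,0],"grip":-1},{"translation":[0,0,0],"twist":[0,0,0],"grip":-1},{"translation":[0,0,0],"twist":[0,0,0],"grip":-1},{"translation":[0,0,0],"twist":[0,0,0],"grip":-1},{"translation":[0,0,0],"twist":[0,0,0],"grip":-1}]'
python3 g.py .5274 .0386 .062 -25.4
```

```text
t: 10.35
tool_pos: [0.5274, 0.0388, 0.0634]
orientation: [0.69, 3.065, 0.002]
force: [-0.3, -0.4, -1.1]
opening: 0.0137
t 10.35 pos [0.5274 0.0388 0.0634] q [-0.02  0.07  1.84  0.    1.22 -1.15] F [-0.3 -0.4 -1.1] open 0.0137
shift mm [-0.1 -0.1  1.4] twist [ 0.001 -0.     0.001]
```

```bash
python3 -m pendant '[{"translation":[0,0,0.5],"twist":[0,0,0],"grip":-1},{"translation":[0,0,0.5],"twist":[0,0,0],"grip":-1},{"translation":[0,0,0.5],"twist":[0,0,0],"grip":-1},{"translation":[0,0,0.5],"twist":[0,0,0],"grip":-1},{"translation":[0,0,0.5],"twist":[0,0,0],"grip":-1},{"translation":[0,0,0.5],"twist":[0,0,0],"grip":-1},{"translation":[0,0,0.5],"twist":[0,0,0],"grip":-1},{"translation":[0,0,0.5],"twist":[0,0,0],"grip":-1},{"translation":[0,0,0.5],"twist":[0,0,0],"grip":-1},{"translation":[0,0,0.5],"twist":[0,0,0],"grip":-1}]'
python3 g.py .5274 .0386 .062 -25.4
```

```text
t: 11.35
tool_pos: [0.531, 0.0387, 0.062]
orientation: [0.688, 3.057, 0.004]
force: [-1.7, 0.5, 5.0]
opening: 0.0134
t 11.35 pos [0.531  0.0387 0.062 ] q [-0.02  0.08  1.84  0.    1.21 -1.15] F [-1.7  0.5  5. ] open 0.0134
shift mm [ 3.2 -1.6  0. ] twist [0.004 0.007 0.001]
```

The clip felt the face: Fz = 5 N at TCP z = 0.062, so the underside is at about 52 mm. That matches the 52 mm from depth. I'll lift slightly, re-centre sideways and level it, then push.

```bash
python3 -m pendant '[{"translation":[0,0,-0.8],"twist":[0,0,0],"grip":-1},{"translation":[0,-0.8,-0.5],"twist":[0.002,0.004,0],"grip":-1},{"translation":[0,-0.8,0],"twist":[0.002,0.003,0],"grip":-1},{"translation":[0,0,0],"twist":[0,0,0],"grip":-1},{"translation":[0,0,0],"twist":[0,0,0],"grip":-1},{"translation":[0,0,0],"twist":[0,0,0],"grip":-1},{"translation":[0,0,0],"twist":[0,0,0],"grip":-1},{"translation":[0,0,0],"twist":[0,0,0],"grip":-1},{"translation":[0,0,0],"twist":[0,0,0],"grip":-1},{"translation":[0,0,0],"twist":[0,0,0],"grip":-1}]'
python3 g.py .5360 .0345 .0625 -25.4; python3 - <<'E'
from h import *
u,v=332,245
p,d=robot.read_camera("scene"); cv2.imwrite("pics/pre2.png",cv2.resize(p[v-35:v+35,u-40:u+40],None,fx=8,fy=8,interpolation=2)[...,::-1])
E
```

```text
t: 12.35
tool_pos: [0.5296, 0.0371, 0.0626]
orientation: [-0.689, -3.063, 0.001]
force: [-0.3, -0.8, 2.0]
opening: 0.0138
t 12.35 pos [0.5296 0.0371 0.0626] q [-0.03  0.08  1.84 -0.    1.23 -1.15] F [-0.3 -0.8  2. ] open 0.0138
shift mm [-6.9  0.3  0.1] twist [-0.001 -0.002  0.001]
```

View pics/pre2.png

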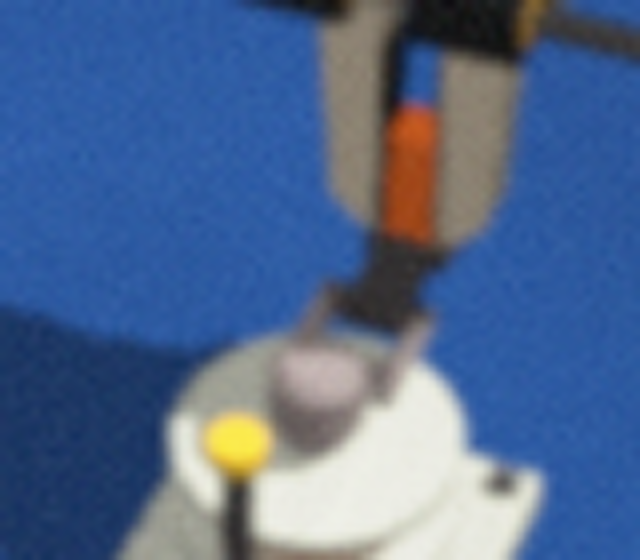

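The crop shows the jaws straddling the collar. The right jaw tip is at about (385,395) in the crop, and the collar top is at (320,370). I'll check the lateral offset with rays.

```bash
python3 - <<'E'
from h import *
C=lambda x,y,h:ray_z("scene",292+x/8-.44,210+y/8-.44,h)[:2]
d=np.array([.9033,-.4289]); e=np.array([.4289,.9033])
pt={"axis_face":C(318,438,.052),"axis_top":C(320,372,.077),"jawrear_mid":C(377,307,.0555),"necktail":C(408,258,.0575),"Rtip":C(385,398,.0555),"postbot":C(410,240,.06),"guide":C(238,438,.1)}
for k,v in pt.items(): print(k,v.round(4),"rel axis_face along %.1f left %.1f"%tuple(1e3*np.array([(v-pt["axis_face"])@d,(v-pt["axis_face"])@e])))
E
```

```text
axis_face [0.5976 0.0065] rel axis_face along 0.0 left 0.0
axis_top [0.5993 0.0068] rel axis_face along 1.4 left 1.0
jawrear_mid [0.5563 0.0246] rel axis_face along -45.1 left -1.3
necktail [0.541  0.0339] rel axis_face along -62.8 left 0.5
Rtip [0.5884 0.0239] rel axis_face along -15.7 left 11.7
postbot [0.537  0.0348] rel axis_face along -66.8 left -0.5
guide [ 0.6414 -0.0153] rel axis_face along 49.0 left -0.9
```

The clip is laterally centred to about 1 mm. I'll advance in small steps.

```bash
python3 -m pendant '[{"translation":[-1,0,0],"twist":[0,0,0],"grip":-1},{"translation":[-1.2,0,0],"twist":[0,0,0],"grip":-1},{"translation":[-1.2,0,0],"twist":[0,0,0],"grip":-1},{"translation":[-1.2,0,0],"twist":[0,0,0],"grip":-1},{"translation":[-1.2,0,0],"twist":[0,0,0],"grip":-1},{"translation":[-1.2,0,0],"twist":[0,0,0],"grip":-1},{"translation":[-1.2,0,0],"twist":[0,0,0],"grip":-1},{"translation":[-1,0,0],"twist":[0,0,0],"grip":-1},{"translation":[0,0,0],"twist":[0,0,0],"grip":-1},{"translation":[0,0,0],"twist":[0,0,0],"grip":-1}]'
python3 g.py .5555 .0257 .0625 -25.4
```

```text
t: 13.4
tool_pos: [0.5388, 0.0328, 0.0626]
orientation: [-0.689, -3.063, 0.001]
force: [0.2, 0.7, 2.3]
opening: 0.0136
t 13.4 pos [0.5388 0.0328 0.0626] q [-0.03  0.1   1.81 -0.    1.23 -1.16] F [0.2 0.7 2.3] open 0.0136
shift mm [-18.1   0.8   0.1] twist [-0.001 -0.002  0.001]
```

```bash
python3 -m pendant '[{"translation":[-1,0.2,0],"twist":[0,0,0],"grip":-1},{"translation":[-1,0.2,0],"twist":[0,0,0],"grip":-1},{"translation":[-1,0,0],"twist":[0,0,0],"grip":-1},{"translation":[-1,0,0],"twist":[0,0,0],"grip":-1},{"translation":[-1,0,0],"twist":[0,0,0],"grip":-1},{"translation":[-1,0,0],"twist":[0,0,0],"grip":-1},{"translation":[-1,0,0],"twist":[0,0,0],"grip":-1},{"translation":[-1,0,0],"twist":[0,0,0],"grip":-1},{"translation":[-1,0,0],"twist":[0,0,0],"grip":-1},{"translation":[-1,0,0],"twist":[0,0,0],"grip":-1}]'
python3 g.py .5555 .0257 .0625 -25.4
```

```text
t: 14.4
tool_pos: [0.5462, 0.0306, 0.0627]
orientation: [-0.687, -3.057, -0.002]
force: [-7.2, 2.5, 8.0]
opening: 0.0141
t 14.4 pos [0.5462 0.0306 0.0627] q [-0.04  0.13  1.79  0.    1.24 -1.17] F [-7.2  2.5  8. ] open 0.0141
shift mm [-10.5  -0.5   0.1] twist [-0.001 -0.008  0.002]
```

The clip has met the core at about 8 N and 10–11 mm short, as expected. I'll keep pushing and ease off downward slightly.

```bash
python3 -m pendant '[{"translation":[-1.1,0,-0.3],"twist":[0,-0.002,0],"grip":-1},{"translation":[-1.1,0,-0.2],"twist":[0,-0.002,0],"grip":-1},{"translation":[-1.1,0,-0.1],"twist":[0,-0.002,0],"grip":-1},{"translation":[-1.1,0,0],"twist":[0,0,0],"grip":-1},{"translation":[-1.1,0,0],"twist":[0,0,0],"grip":-1},{"translation":[-1.1,0,0],"twist":[0,0,0],"grip":-1},{"translation":[-1.1,0,0],"twist":[0,0,0],"grip":-1},{"translation":[-1.1,0,0],"twist":[0,0,0],"grip":-1},{"translation":[-1.1,0,0],"twist":[0,0,0],"grip":-1},{"translation":[-1.1,0,0],"twist":[0,0,0],"grip":-1}]'
python3 g.py .5555 .0257 .0625 -25.4
```

```text
t: 15.4
tool_pos: [0.5478, 0.03, 0.0635]
orientation: [-0.681, -3.044, -0.002]
force: [-5.4, 2.4, 6.9]
opening: 0.0138
t 15.4 pos [0.5478 0.03   0.0635] q [-0.04  0.14  1.77  0.01  1.25 -1.17] F [-5.4  2.4  6.9] open 0.0138
shift mm [-8.8 -0.6  0.8] twist [-0.004 -0.022  0.003]
```

```bash
python3 -m pendant '[{"translation":[-0.5,0,-0.3],"twist":[0,-0.01,0],"grip":-1},{"translation":[-0.5,0,-0.2],"twist":[0,-0.01,0],"grip":-1},{"translation":[-0.8,0,0],"twist":[0,-0.008,0],"grip":-1},{"translation":[-1.2,0,0],"twist":[0,-0.006,0],"grip":-1},{"translation":[-1.3,0,0],"twist":[0,-0.006,0],"grip":-1},{"translation":[-1.3,0,0],"twist":[0,-0.006,0],"grip":-1},{"translation":[-1.3,0,0],"twist":[0,-0.006,0],"grip":-1},{"translation":[-1.3,0,0],"twist":[0,-0.006,0],"grip":-1},{"translation":[-1.3,0,0],"twist":[0,-0.006,0],"grip":-1},{"translation":[-1.3,0,0],"twist":[0,-0.006,0],"grip":-1}]'
python3 g.py .5555 .0257 .0625 -25.4
```

```text
t: 16.4
tool_pos: [0.5512, 0.028, 0.062]
orientation: [0.675, 3.03, -0.023]
force: [-0.6, 0.1, 0.4]
opening: 0.0139
t 16.4 pos [0.5512 0.028  0.062 ] q [-0.03  0.1   1.81 -0.02  1.19 -1.15] F [-0.6  0.1  0.4] open 0.0139
shift mm [-4.9 -0.3 -0.4] twist [-0.006  0.04   0.005]
```

```bash
python3 -m pendant '[{"translation":[0,0,-0.3],"twist":[0,0.012,0],"grip":-1},{"translation":[0,0,-0.1],"twist":[0,0.012,0],"grip":-1},{"translation":[-0.3,0,0],"twist":[0,0.01,0],"grip":-1},{"translation":[-0.7,0,0],"twist":[0,0,0],"grip":-1},{"translation":[-0.8,0,0],"twist":[0,0,0],"grip":-1},{"translation":[-0.8,0,0],"twist":[0,0,0],"grip":-1},{"translation":[-0.8,0,0],"twist":[0,0,0],"grip":-1},{"translation":[-0.8,0,0],"twist":[0,0,0],"grip":-1},{"translation":[-0.8,0,0],"twist":[0,0,0],"grip":-1},{"translation":[-0.8,0,0],"twist":[0,0,0],"grip":-1}]'
python3 g.py .5555 .0257 .0625 -25.4
```

```text
t: 17.4
tool_pos: [0.5576, 0.0247, 0.0625]
orientation: [0.683, 3.064, -0.011]
force: [-4.9, 2.6, 5.7]
opening: 0.0138
t 17.4 pos [0.5576 0.0247 0.0625] q [-0.04  0.15  1.76 -0.01  1.23 -1.17] F [-4.9  2.6  5.7] open 0.0138
shift mm [ 2.3 -0.   0. ] twist [-0.007  0.004  0.004]
```

```bash
python3 -m pendant '[{"translation":[-1,0,0],"twist":[0,-0.003,0],"grip":-1},{"translation":[-1,0,-0.1],"twist":[0,-0.003,0],"grip":-1},{"translation":[-1.2,0,-0.1],"twist":[0,-0.003,0],"grip":-1},{"translation":[-1.2,0,0],"twist":[0,-0.003,0],"grip":-1},{"translation":[-1.3,0,0],"twist":[0,-0.003,0],"grip":-1},{"translation":[-1.3,0,0],"twist":[0,-0.003,0],"grip":-1},{"translation":[-1.3,0,0],"twist":[0,-0.003,0],"grip":-1},{"translation":[-1.3,0,0],"twist":[0,-0.003,0],"grip":-1},{"translation":[-1.3,0,0],"twist":[0,-0.003,0],"grip":-1},{"translation":[-1.3,0,0],"twist":[0,-0.003,0],"grip":-1}]'
python3 g.py .5555 .0257 .0625 -25.4;  python3 - <<'E'
from h import *
u,v=332,245
p,d=robot.read_camera("scene"); cv2.imwrite("pics/in.png",cv2.resize(p[v-35:v+35,u-40:u+40],None,fx=8,fy=8,interpolation=2)[...,::-1])
E
```

```text
t: 18.4
tool_pos: [0.5577, 0.0247, 0.0625]
orientation: [0.679, 3.06, -0.02]
force: [-7.6, 2.6, 7.2]
opening: 0.0136
t 18.4 pos [0.5577 0.0247 0.0625] q [-0.04  0.15  1.77 -0.01  1.22 -1.17] F [-7.6  2.6  7.2] open 0.0136
shift mm [ 2.4  0.  -0.1] twist [-0.011  0.01   0.007]
```

View pics/in.png

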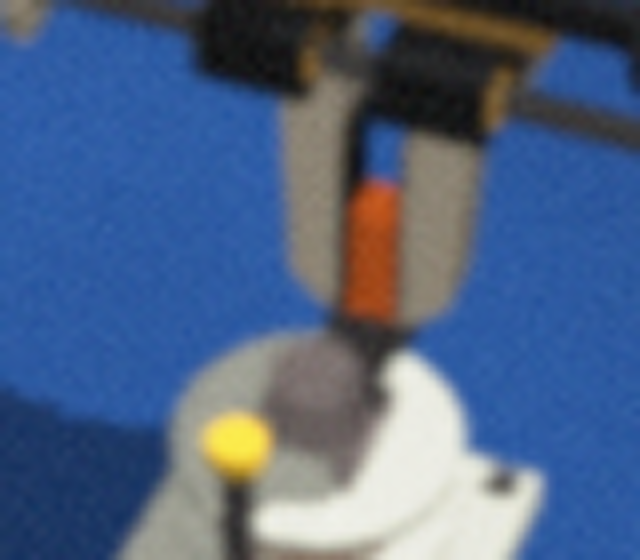

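The clip stopped dead: no motion over 10 rows at about 8 N, after some 13–15 mm of travel past first contact. The crop shows the right jaw tip past the collar at about (350,475). One slightly firmer push will confirm it, then I'll let go.

```bash
python3 -m pendant '[{"translation":[-1.7,0,-0.2],"twist":[0,0,0],"grip":-1},{"translation":[-1.8,0,-0.2],"twist":[0,0,0],"grip":-1},{"translation":[-1.8,0,-0.2],"twist":[0,0,0],"grip":-1},{"translation":[-1.8,0,-0.2],"twist":[0,0,0],"grip":-1},{"translation":[-1.8,0,-0.2],"twist":[0,-0.003,0],"grip":-1},{"translation":[-1.8,0,-0.2],"twist":[0,-0.003,0],"grip":-1},{"translation":[-1.8,0,-0.2],"twist":[0,-0.003,0],"grip":-1},{"translation":[-1.8,0,-0.2],"twist":[0,-0.003,0],"grip":-1},{"translation":[-1.8,0,-0.2],"twist":[0,-0.003,0],"grip":-1},{"translation":[-1.8,0,-0.2],"twist":[0,-0.003,0],"grip":-1}]'
python3 g.py .5577 .0247 .0625 -25.4; python3 - <<'E'
from h import *
t=ray_z("scene",292+350/8-.44,210+476/8-.44,.0555)[:2]-np.array([.5976,.0065])
print("Rtip along,left",t@[.9033,-.4289],t@[.4289,.9033])
E
```

```text
t: 19.45
tool_pos: [0.5578, 0.0246, 0.0629]
orientation: [-0.673, -3.057, 0.022]
force: [-10.1, 3.3, 7.3]
opening: 0.0137
t 19.45 pos [0.5578 0.0246 0.0629] q [-0.04  0.16  1.75 -0.01  1.25 -1.17] F [-10.1   3.3   7.3] open 0.0137
shift mm [0.2 0.1 0.4] twist [-0.016 -0.008  0.01 ]
Rtip along,left 0.012012106600372045 0.012977624114005017
```

```bash
python3 -m pendant '[{"translation":[0,0,0],"twist":[0,0,0],"grip":-1},{"translation":[0,0,0],"twist":[0,0,0],"grip":-1},{"translation":[0,0,0],"twist":[0,0,0],"grip":-0.4},{"translation":[0,0,0],"twist":[0,0,0],"grip":-0.4},{"translation":[0,0,0],"twist":[0,0,0],"grip":-0.4},{"translation":[0,0,0],"twist":[0,0,0],"grip":-0.4},{"translation":[0,0,-3],"twist":[0,0,0],"grip":-0.4},{"translation":[0,0,-8],"twist":[0,0,0],"grip":-0.4},{"translation":[0,0,-12],"twist":[0,0,0],"grip":-0.4},{"translation":[0,0,-15],"twist":[0,0,0],"grip":-0.4}]'
python3 -m pendant '[{"translation":[0,0,-15],"twist":[0,0,0],"grip":-0.4},{"translation":[10,0,-20],"twist":[0,0,0],"grip":-0.4},{"translation":[20,10,-20],"twist":[0,0,0],"grip":-0.4},{"translation":[20,30,-10],"twist":[0,0,0],"grip":-0.4},{"translation":[20,40,0],"twist":[0,0,0],"grip":-0.4},{"translation":[10,40,0],"twist":[0,0,0],"grip":-0.4},{"translation":[0,40,0],"twist":[0,0,0],"grip":-0.4},{"translation":[0,40,0],"twist":[0,0,0],"grip":-0.4},{"translation":[0,20,0],"twist":[0,0,0],"grip":-0.4},{"translation":[0,0,0],"twist":[0,0,0],"grip":-0.4}]'
python3 - <<'E'
from h import *
im=[]
for n,(u,v) in(("top",(304,243)),("scene",(328,255))):
    p,d=robot.read_camera(n); np.savez(n+"2.npz",p=p,d=d); im.append(cv2.resize(p[v-40:v+40,u-40:u+40],None,fx=5,fy=5,interpolation=2))
cv2.imwrite("pics/fin.png",cv2.hconcat(im)[...,::-1])
E
```

```text
t: 20.45
tool_pos: [0.557, 0.0248, 0.1012]
orientation: [-0.672, -3.054, 0.024]
force: [0.7, 0.8, -1.0]
opening: 0.0276
t: 21.45
tool_pos: [0.585, 0.2681, 0.1893]
orientation: [0.678, 3.059, -0.009]
force: [-0.2, -0.7, 0.4]
opening: 0.0281
```

View pics/fin.png

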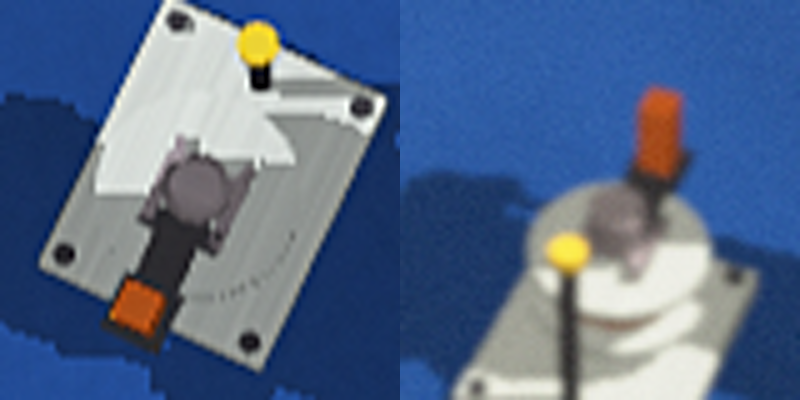

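The clip is on the spindle, with the jaws past the collar at top-crop (185,145) and (245,175) and the post at (137,305). I'll check the 46 mm distance and the bystanders.

```bash
python3 - <<'E'
from m import *
z=np.load("top2.npz"); p=z["p"]; hsv=cv2.cvtColor(p,cv2.COLOR_RGB2HSV);H,S,V=[hsv[...,i].astype(int) for i in range(3)]
P=pts("top",cv2.medianBlur(z["d"],3))
b,c,n=blob((H>3)&(H<18)&(S>150)&(V>150),(291,264),10); po=ray_z("top",*c,.091)
b2,c2,n2=blob((P[...,2]>.067)&(P[...,2]<.09)&(np.hypot(P[...,0]-.594,P[...,1]-.006)<.02),(303,241),8); ax=ray_z("top",*c2,.077)
print("post",po,"z",np.median(P[b],0),"axis",ax,"dist",np.linalg.norm((ax-po)[:2]))
p0=np.load("top0.npz")["p"]
for nm,(u,v) in dict(bottle=(379,167),spare=(485,203),tray=(150,330),red1=(420,240),red2=(403,328),turq=(510,293),purp=(466,350)).items():
    d=np.abs(p[v-20:v+20,u-20:u+20].astype(int)-p0[v-20:v+20,u-20:u+20]).max(-1); print(nm,(d>40).mean().round(3))
E
```

```text
post [0.55385397 0.02599948 0.091     ] z [0.55368993 0.02552605 0.09061895] axis [0.59434102 0.00612346 0.077     ] dist 0.04510274287194803
bottle 0.0
spare 0.0
tray 0.001
red1 0.272
red2 0.344
turq 0.106
purp 0.339
```

```bash
python3 -c "
from plant import robot
print(robot.close_job(),robot.read_state()['t'])"
```

```text
the job is handed in; nothing more can be done
the job is handed in; nothing more can be done
```

The clip is seated in the spindle's groove, released and left there. I handed the job in at about 21.5 s of the 48 s allowed.

- **How it went:** I gripped the clip by its orange post and felt the spool face at about 52 mm with some 5 N. I then slid the clip flat towards the guide post. It met the core at about 8 N, the resistance dropped away, and it then stopped dead. It did not move under a confirming push of about 10.6 N sideways, with about 7 N pressing down. Forces were only read at the end of each 1 s call, and the highest reading was about 13 N in total, well under the 30 N limit.
- **Seating check:** In the top view the post is 45 mm from the spindle axis; fully home is 46 mm, and the cameras are good to about 2 mm. The post's top is at about 91 mm, as expected for a clip lying on the face.
- **Bystanders:** The bottle, spare spool and chip tray look unchanged from the first picture.
- **Not fully settled:**
  - The image patches around the look-alike clips differ from the first picture. I put this down to the arm's shadow, since the arm was never seen touching them, but did not check further.
  - The two cameras disagreed by 3–7 mm along x, so I relied on the measured contact for the final distance.
  - The gripper tilted by up to about 2° during the snap-in. I corrected this before the final push.

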